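Start a scan on the flatbed scanner

ROBOT

A 7-joint arm with a two-finger parallel gripper is mounted at the origin on the work surface. World frame = base frame: x ahead of the robot, y to its left, z up, the work surface at z = 0. Lengths are in m, angles in rad, forces in N, time in s.
With the tool pointing down it reaches from about 0.425 to 0.95 m from the base axis. Payload 4.7 kg.
Tool frame: the origin (TCP) lies on the centre line of the jaws, within the pads' length; the fingertips stand robot.nose_length ahead of it and the grasp point (between the pads) lies 8 mm behind it (robot.nose_length is the distance from the TCP to the fingertips, in m); z points along the fingers, y is the line along which they close (so a half turn about z gives the same grasp; the last joint's range is limited). The gripper opens to 85 mm and grips with 20 to 120 N. Pads are 22 mm wide; open, the fingers measure 114 mm over their backs; the gripper's body (76 mm by 85 mm) begins 54 mm behind the grasp point. The pads swing forward as they close: fully open they stand 13 mm farther back than shut.
Start: joints at [1.171, 0.469, -0.049, 1.532, 0.024, 1.141, -0.082], TCP at [0.245, -0.629, 0.242] pointing down, gripper open.
Joint ranges: [-2.59, 2.59], [-0.33, 1.99], [-1.39, 1.29], [0.1, 2.45], [-1.04, 4.18], [0.21, 1.99], [-2.66, 2.66]. Speed limits (rad/s): [2.57, 2.57, 3.14, 3.14, 3.14, 3.14, 3.14].

INTERFACE

Orientations are given as [roll, pitch, yaw] about the fixed x, y, z axes, in that order (R = Rz(yaw) Ry(pitch) Rx(roll)).
In Python, from plant import robot gives the robot as it stands. Calls block until the motion is done:
- robot.goto(position, orientation): joint-space move of the TCP to a pose.
- robot.move_straight(position, vel=0.15, attitude=None, contact_N=None): straight line of the TCP; attitude=None keeps the orientation; vel is the mean speed in m/s. With contact_N (N) it stops when the force on the tool has changed by that much, and returns True; else False.
- robot.move_joints(angles): joint-space move.
- robot.grip(opening, strength=None): opening from 0.0 (shut) to 1.0 (fully open); strength is the grip in N (None keeps the last); returns when the fingers have stopped.
- robot.sleep(seconds).
- robot.inverse_kinematics(position, orientation): joint angles nearest the present ones, or None.
- robot.sense(): the state.
- robot.grab_frame(name): name is "side" or "top"; returns a dict with "image" (420x560x3 uint8, red, green, blue), "range_z" (420x560 float32, m along the optical axis (not along the pixel's ray), 0 where there is no reading), "fx", "fy", "cx", "cy" (pixels), "R" (3x3) and "t" (3): a world point X has camera coordinates R X + t. Camera axes: x right, y down, z forward; pixel columns grow to the right and rows downward; lengths in m; the calibration is good to about 2 mm. A picture is of the moment at which its call begins.
A pose or a line that the arm cannot do raises robot.IKError and nothing moves.
- robot.close_job(): hands the job in; it is judged then, once.
The state is a dict: "t": time; "joint_pos": joint angles; "joint_velocities": joint speeds; "effort": joint torques, N m; "tcp_pos": TCP position; "tcp_rot": TCP orientation; "wrist_force": force on the tool from outside, world axes, zero at the start; "torque": the same for the moment, N m; "opening": opening from 0.0 (shut) to 1.0 (fully open); "gripper_force": force on a finger pad.
Only numpy, scipy, OpenCV 4.12 (cv2) and the standard library are available. Lean on these libraries where they do the work, as an engineer would, in place of code of your own. Each camera call takes 0.05 s, during which the arm holds its last target. There are 200 camera calls.

TASK

The print is already on the glass of the flatbed scanner. With closed fingers, first press down the raised right-hand end of its power rocker so that it snaps over, then push the open lid gently down until it is fully shut, and then press the long scan key fully in and let it come back up. Only press and push: do not lift or shove the scanner, do not raise the lid, and leave the two round keys, the mug, the stapler and the dumbbell alone.

Things in the scene. Friction and masses are not known exactly. Their poses are not given: they have to be found in the camera images.
- scanner: Grey A4 flatbed scanner, 420 mm deep (x), 290 mm wide (y), loose on rubber feet, about 3 kg. Origin: centre of its underside, on the desk. x points to its back, away from the robot, y to its left, z up. Across its front (robot's) end lies a flat black control panel, 58 mm deep, top at z = 60.5 mm; the centres of all controls lie on the line x = -182 mm. Rocker and keys are the same grey.
- power (a joint): Power rocker, a shallow V 22 mm (x) by 31 mm (y), right end of the panel; tilts about its middle (y = -105 mm), an axis along the scanner's x. 0 rad: off (the start), right (-y) end stands up; 0.42: on, right half level, about 6 mm over the panel, left end up. Over-centre: about 4 N on the raised end push it past mid-swing (0.21), from where it snaps over by itself and stays.
- power_on_end (a point): Top of the rocker's right end, the spot to press, 13.5 mm right of its tilting axis; moves with the rocker (about 12 mm over the panel when off, 6 mm when on).
- lid (a joint): Scanner lid's hinge angle in rad: 0 shut, growing as it opens like a book cover; hinged along its left side, free edge to the right (-y). Starts open between 0.75 and 1.05. The hinge is stiff: the lid stays where it is left; some 1 to 4 N at its free edge push it down. Faster than 1.5 rad/s is slamming.
- lid_edge (a point): Finger notch in the lid's free (right) edge, on its outer (upper) face. The lid is a flat panel 20 mm thick, 346 mm long (scanner's x from -142 to 204 mm); this point is at x = -49 mm, 235 mm from the hinge axis and 18 mm out from it, 5 mm from the panel's end; 84 mm over the desk when shut.
- lid_hinge (a point): Point of the lid's hinge axis opposite the notch; the axis runs along the scanner's x, at y = 120 mm, z = 66 mm in the scanner's frame.
- scan_key (a joint): Long scan key, 20 mm (x) by 44 mm (y), sprung: 0 up, 0.0035 m fully in (about 4 N), comes back by itself.
- scan_key_top (a point): Centre of the scan key's top face, 6 mm over the panel when up; at y = -18 mm in the scanner's frame, 40 mm in front of the lid's front side.
- copy_key (a joint): Round copy key, 18 mm across, same travel and spring; to be left alone.
- copy_key_top (a point): Centre of the copy key's top face, 70 mm to the left of the scan key.
- cancel_key (a joint): Round cancel key, 18 mm across, same travel and spring; to be left alone.
- cancel_key_top (a point): Centre of the cancel key's top face, 52 mm to the left of the copy key.
- mug: White mug, 82 mm across, 92 mm tall, handle at its +y; loose. Origin: centre of its underside.
- stapler: Black desk stapler, 150 mm long (x) by 38 mm, 65 mm tall; loose. Origin: centre of its underside.
- dumbbell: Small hexagonal dumbbell lying along its x, 182 mm long, heads 65 mm wide and 57 mm tall, 0.95 kg; loose. Origin: centre of its underside.

How it is judged:
By the outcome, as a careful person would: the job done as asked, in the order asked, and still so for the second after the job is handed in, with the robot touching nothing.
It also fails if it takes over 48 s, if anything falls off the work surface, if the arm or the gripper's body presses on something with over 40 N, if the wrist force passes 120 N, or if a joint passes its speed limit or range.

## Working session

There is one attempt and no reset: what is moved stays moved. The work goes in short steps, each a Python script; the robot and the scene stay as the last script left them, time stands still between calls to the robot, and variables do not carry over. Pictures are saved under pics/ and viewed, at most 10 in all, crops included, and the job is handed in when it is done.

```bash
mkdir -p pics; ls
python3 - <<'E'
from plant import robot
import cv2,numpy as np
s=robot.sense();print(s['t'],s['tcp_pos'],s['tcp_rot'],robot.nose_length,s['opening'])
for n in('top','side'):
    f=robot.grab_frame(n);cv2.imwrite(f'pics/{n}0.png',f['image'][:,:,::-1]);np.savez(f'{n}0.npz',**f)
    print(n,f['fx'],f['cx'],f['cy'],f['R'].round(3).tolist(),f['t'], (-f['R'].T@f['t']).round(3),(f['range_z']>0).mean())
E
```

```text
pics
0.0 [ 0.24439701 -0.62859421  0.24126358] [-3.13964049e+00  7.50398913e-05  3.70846218e-01] 0.011 1.0002961671731305
top 467.9116289120309 280.8814242938412 202.9665629332477 [[0.021, -1.0, 0.02], [-0.993, -0.023, -0.115], [0.115, -0.017, -0.993]] [-1.36568336e-04  5.84167600e-01  9.84915981e-01] [0.466 0.03  1.045] 0.9963392857142858
side 502.14758014412087 281.42808451836436 214.71233244520093 [[-0.981, -0.191, 0.008], [-0.098, 0.465, -0.88], [0.165, -0.864, -0.475]] [0.55714182 0.14137582 1.29560841] [0.347 1.161 0.735] 0.9959183673469387
```

View pics/top0.png

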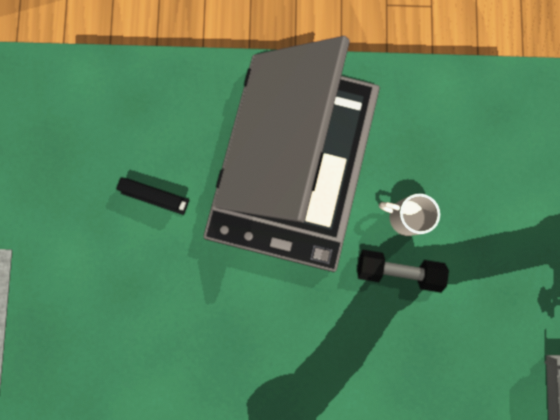

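View pics/side0.png

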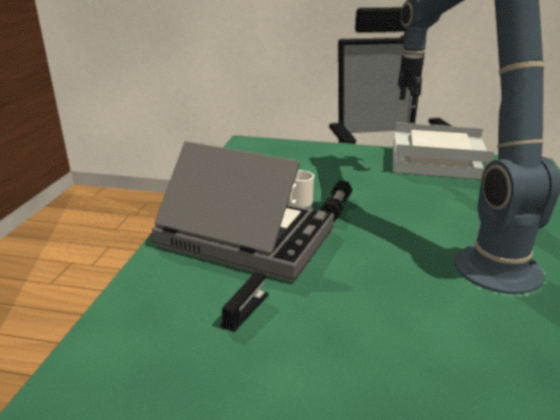

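The top view shows the keys at about (224,230), (248,236) and (281,244), and the rocker at (321,254). The lid's free edge runs from (346,40) to (305,218). The mug and dumbbell are to the right of the scanner and the stapler is to the left.

```bash
cat > h.py <<'E'
import numpy as np,cv2
def ray(f,uv,z):
    R,t=f['R'],f['t'];c=-R.T@t
    d=R.T@np.array([(uv[0]-f['cx'])/f['fx'],(uv[1]-f['cy'])/f['fy'],1.])
    return c+d*(z-c[2])/d[2]
def cloud(f):
    v,u=np.mgrid[:420,:560];Z=f['range_z']
    P=np.stack([(u-f['cx'])/f['fx']*Z,(v-f['cy'])/f['fy']*Z,Z],-1)
    return (P-f['t'])@f['R']
LOC=np.array([[-182,104],[-182,52],[-182,-18],[-182,-105]])/1000.
def fit(A,B):
    a=A-A.mean(0);b=B-B.mean(0)
    th=np.arctan2((a[:,0]*b[:,1]-a[:,1]*b[:,0]).sum(),(a*b).sum())
    R=np.array([[np.cos(th),-np.sin(th)],[np.sin(th),np.cos(th)]])
    return th,R,B.mean(0)-R@A.mean(0)
E
python3 - <<'E'
from h import *
f=dict(np.load('top0.npz'));im=f['image'];g=im.max(2)
B=[]
for (u,v,r,z) in[(224,230,8,.0665),(248,236,8,.0665),(281,244,15,.0665),(321,254,13,.067)]:
    m=np.zeros_like(g);cv2.circle(m,(u,v),r,1,-1)
    thr=70; mm=((g>thr)&(m>0)).astype(np.uint8)
    n,l,s,c=cv2.connectedComponentsWithStats(mm);k=1+s[1:,4].argmax()
    print(s[k],c[k]);B.append(ray(f,c[k],z)[:2])
B=np.array(B);print(B,np.linalg.norm(np.diff(B,axis=0),axis=1))
th,R,o=fit(LOC,B);print('yaw',th,'org',o,'res',(LOC@R.T+o-B)*1000)
P=cloud(f); L=(P-np.r_[o,0])@np.block([[R,np.zeros((2,1))],[np.zeros((1,2)),np.ones((1,1))]])
m=(L[...,2]>.12)&(L[...,0]>-.13)&(L[...,0]<.19)&(abs(L[...,1])<.15)
Q=L[m];A=np.polyfit(Q[:,1],Q[:,2],1);print('lid angle',-np.arctan(A[0]),len(Q),'x range',np.percentile(Q[:,0],[0,100]),'ymin',Q[:,1].min(),'zmax',Q[:,2].max())
cv2.imwrite('pics/crop.png',cv2.resize(im[200:290,195:375,::-1],None,fx=4,fy=4,interpolation=cv2.INTER_CUBIC))
mg=P[(P[...,2]>.03)&(P[...,1]<-.12)&(P[...,0]>.25)]
for lo in ((-.4,-.12),):
    pass
dd=(P[...,2]>.03);
for name,(u0,u1,v0,v1) in dict(mug=(375,445,185,240),db=(355,452,245,295)).items():
    q=P[v0:v1,u0:u1][dd[v0:v1,u0:u1]];print(name,q.min(0),q.max(0))
E
```

```text
[220 226   9   9  63] [224.         229.71428571]
[244 232   9   9  66] [248.13636364 235.86363636]
[270 237  23  15 222] [280.59459459 243.95945946]
[311 246  21  18 249] [320.93574297 254.30522088]
[[ 0.52125886  0.13089901]
 [ 0.5095457   0.08021429]
 [ 0.49417303  0.01214004]
 [ 0.47450144 -0.07230428]] [0.05202056 0.06978841 0.08670533]
yaw -0.22582612414411277 org [ 0.67540141 -0.01105517] res [[ 0.0504288   0.15710953]
 [ 0.12018703  0.1621386 ]
 [-0.18094702  0.01372743]
 [ 0.01033118 -0.33297556]]
lid angle 0.7704892759264445 12042 x range [-0.12990578  0.18996456] ymin -0.049467666196617036 zmax 0.25189430183964845
mug [ 0.46648433 -0.31178524  0.03005703] [0.60281447 0.03032608 1.04536309]
db [ 0.4015314  -0.34471387  0.03019148] [0.4882031  0.03032608 1.04536309]
```

View pics/crop.png

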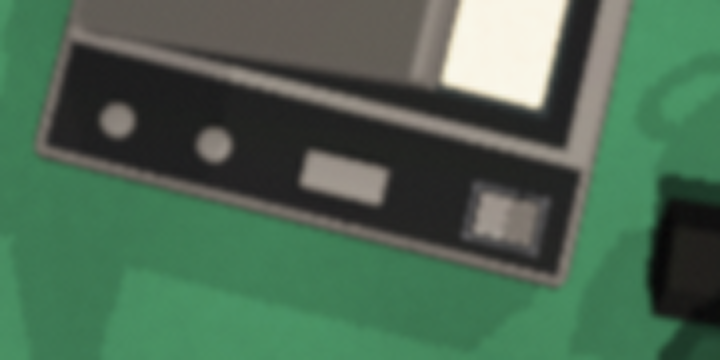

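The four control centres fit the scanner model to within 0.3 mm (yaw -0.226), and the lid is at 0.77 rad. The crop shows the rocker's raised right end at about (530,220). Next I press the rocker.

```bash
cat >> h.py <<'E'
TH=-0.2258;O=np.array([.6754,-.01106]);c,s=np.cos(TH),np.sin(TH)
def W(x,y,ztip,nose=.011):   # scanner frame tip -> world TCP
    return [O[0]+c*x-s*y,O[1]+s*x+c*y,ztip+nose]
E
python3 - <<'E'
from h import *
from plant import robot
p=W(-.182,-.121,.20)
best=None
for yaw in(TH+np.pi/2,TH-np.pi/2):
    q=robot.inverse_kinematics(p,[np.pi,0,yaw]);print(yaw,None if q is None else np.round(q,2))
    if q is not None and (best is None or abs(q[6])<abs(best[0][6])):best=(q,yaw)
yaw=best[1];open('yaw','w').write(str(yaw))
robot.grip(0.0,strength=20)
p[2]=.32;robot.goto(p,[np.pi,0,yaw])
robot.move_straight(W(-.182,-.121,.085),vel=.15)
f0=robot.sense()['wrist_force'];print(f0)
for z in(.076,.073,.071,.069,.068):
    h=robot.move_straight(W(-.182,-.121,z),vel=.02,contact_N=12)
    s_=robot.sense();print(z,h,s_['tcp_pos'][2]-.011,(s_['wrist_force']-f0).round(1))
    if h:break
robot.move_straight(W(-.182,-.121,.10),vel=.1)
robot.move_straight(W(-.182,-.121,.30),vel=.25)
f=robot.grab_frame('side');im=f['image'];np.savez('side1.npz',**f)
cv2.imwrite('pics/s1.png',cv2.resize(im[185:275,260:360,::-1],None,fx=6,fy=6,interpolation=cv2.INTER_CUBIC))
f0=dict(np.load('side0.npz'))['image']
cv2.imwrite('pics/s01.png',np.hstack([cv2.resize(a[195:275,275,None][:0] if 0 else a[190:270,275:345,::-1],None,fx=5,fy=5,interpolation=cv2.INTER_CUBIC) for a in(f0,im)]))
print(robot.sense()['t'])
E
```

```text
1.3449963267948966 [ 0.6   0.23 -0.57  2.    0.15  0.96 -0.28]
-1.7965963267948966 [ 1.04  0.4  -1.16  1.98  0.43  1.04  2.59]
[ 0.26174024  0.29753148 -0.67833088]
0.076 False 0.0759007973894168 [-0.7 -1.3  0.9]
0.073 False 0.07288073469015593 [-0.8 -0.8 -0.5]
0.071 False 0.07098654715468261 [ 0.  -0.6  1.4]
0.069 False 0.06899610464933649 [-0.6 -1.4  2.6]
0.068 False 0.06779907642996832 [-1.1 -0.3  1.3]
7.75
```

View pics/s01.png

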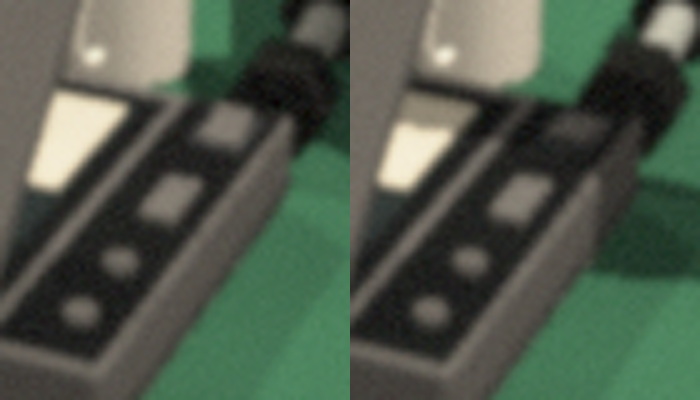

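The side crop has the rocker at about (575,125) in the arm's shadow, so I can't tell its state. I'll move aside and compare the top view and its depth.

Run:
```python
from h import *
from plant import robot
yaw=float(open('yaw').read())
robot.goto([.40,-.36,.34],[np.pi,0,yaw])
f=robot.grab_frame('top');f0=dict(np.load('top0.npz'));np.savez('top1.npz',**f)
R=np.array([[c,-s,0],[s,c,0],[0,0,1]])
for g in(f0,f):
    L=(cloud(g)-np.r_[O,0])@R
    for y0,y1 in((-.120,-.112),(-.099,-.091),(-.14,-.124)):
        m=(abs(L[...,0]+.182)<.008)&(L[...,1]>y0)&(L[...,1]<y1);print(y0,m.sum(),np.median(L[m][:,2]),L[m][:,2].std())
cv2.imwrite('pics/t01.png',np.hstack([cv2.resize(a['image'][225:285,260:350,::-1],None,fx=4.4,fy=4.4,interpolation=cv2.INTER_CUBIC) for a in(f0,f)]))
print(robot.sense()['t'])
```

```text
-0.12 29 0.070043591185301 0.0018952409663878388
-0.099 28 0.06546267885403911 0.0023750030716100843
-0.14 55 0.060942602358380324 0.0018311132325196304
-0.12 29 0.063922653093391 0.00201016597962714
-0.099 27 0.0694396980322891 0.002512571819702125
-0.14 59 0.060984898524266536 0.0019374201639285864
8.8917
```

View pics/t01.png

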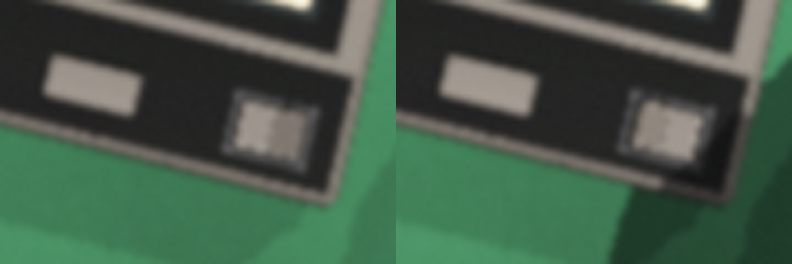

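The rocker has snapped over: its right half, at about (685,135), is now level and the left half is up. Depth agrees, with the right half 6 mm lower. The scanner hasn't moved, so I go on to the lid.

Run:
```python
from h import *
from plant import robot
yaw=float(open('yaw').read())
def P(a,r=.228,n=.018,d=0):
    n+=d;y=.120-r*np.cos(a)+n*np.sin(a);z=.066+r*np.sin(a)+n*np.cos(a)
    return W(-.049,y+.011,z)
p=P(.77,d=.03);robot.goto([p[0],p[1],.36],[np.pi,0,yaw])
robot.move_straight(P(.77,d=.02))
f0=robot.sense()['wrist_force']
for a in list(np.arange(.77,.02,-.083))+[.02,0.0]:
    h=robot.move_straight(P(a),vel=.07,contact_N=15)
    S=robot.sense();print(round(a,3),h,(S['wrist_force']-f0).round(1),round(S['t'],2))
    if h:break
if not h:
    h=robot.move_straight(P(0,d=-.004),vel=.02,contact_N=10)
    S=robot.sense();print('end',h,S['tcp_pos'][2]-.011,(S['wrist_force']-f0).round(1),S['t'])
```

```text
0.77 False [-1. -0. -0.] 11.7
0.687 False [-0.6 -0.7 -0.6] 12.12
0.604 False [-1.   0.3  0.3] 12.55
0.521 False [-1.3 -0.3 -0.2] 12.97
0.438 False [-0.8 -0.8 -1. ] 13.4
0.355 False [-1.1 -0.  -0.6] 13.82
0.272 False [-0.8 -0.6 -0.6] 14.25
0.189 False [-0.8 -0.1 -0.7] 14.68
0.106 False [-0.1 -1.  -0.6] 15.1
0.023 False [-0.3 -0.6 -0.1] 15.53
0.02 False [-0.7 -0.7 -0.8] 15.78
0.0 False [ 0.3 -0.8  0.5] 16.02
end True 0.08409056386163477 [-1.2  0.1  5. ] 16.2333
```

Run:
```python
from h import *
from plant import robot
S=robot.sense();p=S['tcp_pos'];robot.move_straight([p[0],p[1],.18])
robot.move_straight(W(-.182,-.018,.15),vel=.15)
f=robot.grab_frame('side');cv2.imwrite('pics/lid.png',f['image'][:,:,::-1])
f=robot.grab_frame('top')
R=np.array([[c,-s,0],[s,c,0],[0,0,1]]);L=(cloud(f)-np.r_[O,0])@R
for y in(-.10,-.05,0,.05,.1):
    m=(L[...,0]>0.05)&(L[...,0]<.19)&(abs(L[...,1]-y)<.01);print(y,m.sum(),np.median(L[m][:,2]))
# scanner moved? scan key centroid
g=f['image'].max(2)
for (u,v,r,l) in[(224,230,8,LOC[0]),(248,236,8,LOC[1])]:
    m=np.zeros_like(g);cv2.circle(m,(u,v),r,1,-1);yy,xx=np.nonzero((g>70)&(m>0))
    if len(xx):print(len(xx),xx.mean(),yy.mean())
print(robot.sense()['t'])
```

```text
-0.1 597 0.08442630010263763
-0.05 594 0.08443467721350557
0 596 0.08462525150659304
0.05 600 0.08448130613142546
0.1 596 0.08467377544925547
65 224.0 229.8153846153846
80 251.825 234.8
18.2417
```

View pics/lid.png

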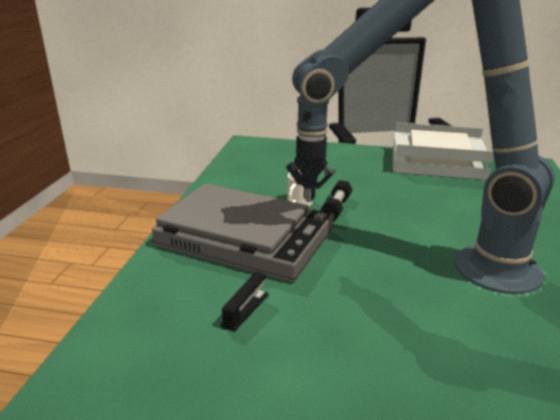

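The lid at about (235,215) lies flat and shut, 84.5 mm high all over. The scanner hasn't moved and the gripper is over the scan key at about (310,230). Now I press the key.

Run:
```python
from h import *
from plant import robot
robot.move_straight(W(-.182,-.018,.072),vel=.1)
f0=robot.sense()['wrist_force']
for z in(.067,.065,.064,.063,.062,.0615):
    h=robot.move_straight(W(-.182,-.018,z),vel=.015,contact_N=12)
    S=robot.sense();print(z,h,S['tcp_pos'][2]-.011,(S['wrist_force']-f0).round(1))
    if h or (S['wrist_force']-f0)[2]>9:break
robot.sleep(.3);print((robot.sense()['wrist_force']-f0).round(1))
robot.move_straight(W(-.182,-.018,.10),vel=.06)
robot.move_straight(W(-.182,-.018,.25),vel=.2)
robot.goto([.40,-.36,.34],[np.pi,0,float(open('yaw').read())])
f=robot.grab_frame('top');cv2.imwrite('pics/end.png',f['image'][:,:,::-1])
R=np.array([[c,-s,0],[s,c,0],[0,0,1]]);L=(cloud(f)-np.r_[O,0])@R
for y in(-.1165,-.095,-.018,.052,.104):
    m=(abs(L[...,0]+.182)<.006)&(abs(L[...,1]-y)<.005);print(y,m.sum(),np.median(L[m][:,2]))
print(robot.sense()['t'])
```

```text
0.067 False 0.0670141551832913 [0.6 1.4 1.3]
0.065 False 0.06517549039474516 [-0.7  0.7  3.2]
0.064 False 0.064131483178012 [0.3 0.7 2.7]
0.063 False 0.06308342527887371 [1.  0.7 4.8]
0.062 False 0.06293069590045186 [-3.1  0.2 12.3]
[-2.2 -0.4 11.9]
-0.1165 28 0.06445351054892279
-0.095 28 0.06955889535604545
-0.018 29 0.0667191371325205
0.052 26 0.06724028045925573
0.104 28 0.0671279616637473
24.1833
```

View pics/end.png

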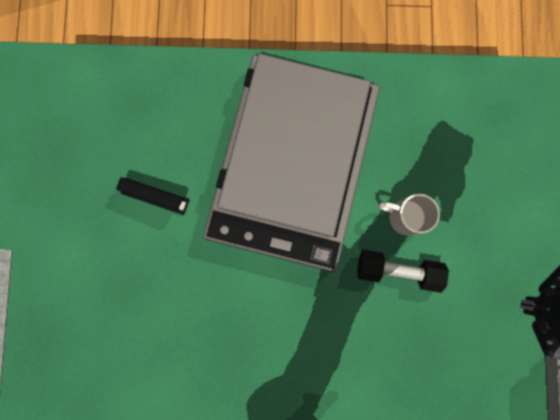

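The key hit its stop at 12 N and came back up. The picture shows the lid shut, the rocker on at (321,254), the scan key up at (281,244), and everything else where it was.

```bash
python3 -c "
from plant import robot
print(robot.close_job())"
```

```text
the job is handed in; nothing more can be done
None
```

I switched the power rocker on, shut the lid fully, pressed the scan key to its stop and let it come back up, then handed the job in at about 24 s, with the scanner and the other objects unmoved.

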